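# Dispense the green tea ball with the rocking lever

### The arm

A 7-joint arm with a two-finger parallel gripper is mounted at the origin on the work surface. World frame = base frame: x ahead of the robot, y to its left, z up, the work surface at z = 0. Lengths are in m, angles in rad, forces in N, time in s.
With the tool pointing down it reaches from about 0.35 to 0.9 m from the base axis. Payload 7.2 kg.
Tool frame: the origin (TCP) lies between the finger pads; the fingertips stand 11 mm ahead of it and the grasp point (between the pads) lies 8 mm behind it (tcp_to_tips is the z of the fingertips in the tool frame, in m); z points along the fingers, y is the direction in which the jaws open and shut (so a half turn about z gives the same grasp; the last joint's range is limited). The gripper opens to 88 mm and grips with 3 to 60 N. Pads are 20 mm wide; open, the fingers measure 115 mm over their backs; the gripper's body (75 mm by 178 mm) begins 61 mm behind the grasp point.
Start: joints at [1.056, 0.411, -0.013, 1.596, 0.006, 1.134, -0.082], TCP at [0.27, -0.564, 0.234] pointing down, gripper open.
Joint ranges: [-2.95, 2.95], [-0.29, 1.99], [-1.47, 1.44], [0.14, 2.54], [-1.03, 4.17], [0.13, 1.85], [-2.86, 2.86]. Speed limits (rad/s): [2.39, 2.39, 3.01, 3.01, 3.14, 3.14, 3.14].

### API

Orientations are given as a rotation vector (axis times angle).
In Python, from plant import state, camera, get_calibration, close_job, tcp_to_tips gives the robot as it stands. The module is installed in compiled form; this text tells all that it offers.
- The arm moves only by the shell command python3 -m crank 'ROWS' [OPENING]. ROWS is JSON, one flat list of numbers, 4 for each row, row after row: the shift along the tool's x, y, z in mm, then the turn about the tool's z in degrees. In form: [tx, ty, tz, yaw, tx, ty, tz, yaw, ...]. A call has 1 to 10 rows; each row is the pose to reach, as a shift and turn from the pose commanded when the call began, along the tool's axes at that moment; what a row does not reach only later rows make up. A row lasts 1/12 s, in which the tool goes at most 41.7 mm and 7.16 degrees, less where a joint would pass 70% of its speed; a pose out of reach is approached as far as the arm can. A call with a gripper value outside its range is refused whole. OPENING is the opening, from -1 (shut) to 1 (fully open), set as the call begins (- or left out, the last holds). The fingers move at their own pace and stop on an object; the grip force is fixed at half the most. Time passes only in rows, so rows that repeat a pose let the fingers close. It gives the time, the measured TCP pose, the force and the opening at its end, in the units of the state.
- state(): the state, without advancing time (a new reading comes with each control period).
- camera(name): name is "scene" or "top"; returns (picture, depth): 400x640x3 uint8, blue, green, red; 400x640 float32, m along the optical axis (not along the pixel's ray), 0 where there is no reading.
- get_calibration(name): a dict with "fov_y" (degrees; the focal length in pixels is half the picture's height over the tangent of half this angle, whatever the lens; pixels are square), "cx", "cy" (the principal point, pixels), "position" and "orientation" of the camera in the world. Camera axes: x right, y down, z forward; pixel columns grow to the right and rows downward; lengths in m; the calibration is good to about 2 mm. A picture is of the moment at which its call begins. get_calibration takes no time and is no camera call.
- close_job(): hands the job in, once; it reports no verdict.
The state is a dict: "t": time; "joints": joint angles; "joint_velocities": joint speeds; "tau": joint torques, N m; "tcp_pos": TCP position; "orientation": TCP orientation; "force": force on the tool from outside, world axes, zero at the start; "wrist_torque": the same for the moment, N m; "finger_gap": finger opening in m.
Only numpy, scipy, OpenCV 4.12 (cv2) and the standard library are available. Lean on these libraries where they do the work, as an engineer would, in place of code of your own. Each camera call takes 0.05 s, during which the arm holds its last target.

### The job

Let the green tea ball out of the two-lane dispenser: with the fingertips, press down the blue paddle of the lane it lies in, keep it down until the ball has rolled into the white dish, then let the lever come all the way up again so that the gate is shut. Leave the brown ball shut in behind its gate and its lever unpressed. Press without forcing or squeezing the lever, do not touch the balls, and do not lift or disturb the cup, the jar or the pepper mill.

Things in the scene. Friction and masses are not known exactly. Their poses are not given: they have to be found in the camera images.
- dispenser: fixed wooden ball dispenser under 130 mm tall. Origin on the counter below the gates; +x up the lanes, +y to the left lane, z up. Two clear-walled lanes at y = +40 and -40 mm, 40 mm wide, x -90 to 118, slope down to -x at 0.17 rad, floor at z = 60 mm at the gates (x = 0); dish at the low end. Across each lane a rocking lever: steel gate on its inner end, blue paddle on its outer end, nothing below the paddle
- lever_left (a joint): lever of the left (+y) lane, rad: 0 at rest (gate shut), 0.6 at its stop (paddle fully down, gate up). Its pin is along the dispenser's x at y = +105 mm, z = 112 mm; gate 65 mm inward, paddle centre 85 mm outward of it. The ball rolls out above about 0.45. A spring lifts the paddle again: 2 N at the paddle to start, 5 N at the stop
- lever_right (a joint): the same for the right (-y) lane, mirrored: pin at y = -105 mm, paddle outward at y = -190 mm; 0 at rest, 0.6 with the paddle fully down
- paddle_left (a point): centre of the top face of the left lever's blue paddle, 50 x 50 mm, 10 mm thick, at rest level and at dispenser x = 0, y = +190 mm, z = 118 mm; it travels on an arc about the pin and is about 49 mm lower and 11 mm nearer the pin when fully down
- paddle_right (a point): the same on the right lever, at rest at dispenser x = 0, y = -190 mm, z = 118 mm
- tea_ball: green ball, 34 mm across, about 30 g; origin at its centre. It waits against the gate in one of the two lanes (either one), centre about 20 mm up the lane from the gate
- coffee_ball: dark brown ball, 34 mm across, in the other lane, to be left there; origin at its centre
- dish (a point): centre of the white dish's inner floor, 6 mm above the counter; the dish is 90 mm (along the dispenser's x) by 150 mm inside, rim 48 mm high. Axes as the dispenser's
- cup: blue ceramic cup, 70 mm across, 60 mm tall, loose on the counter; origin under its centre. Leave alone
- jar: amber glass jar with dark lid, 60 mm across, 85 mm tall, loose; origin under its centre. Leave alone
- mill: dark wooden pepper mill, 52 mm across, 115 mm tall, loose; origin under its centre. Leave alone
There are look-alikes about, which are no part of the job. Of the things that look like the tea_ball, the larger one is meant. There is more than one size of the coffee_ball; the job needs the smaller.

How it is judged:
On the way, in this order (a step that is already met when the one before it is completed fails the run):
1. the fingers press down the lever of the green ball's lane (contact force between the fingers and dispenser above 0.5 N and ((value of joint lever_left above 0.15 rad and y of tea_ball in the frame of dispenser above 0.015 m and (x of tea_ball in the frame of dispenser between 0.005 and 0.12 m and z of tea_ball in the frame of dispenser below 0.12 m)) or (value of joint lever_right above 0.15 rad and y of tea_ball in the frame of dispenser below -0.015 m and (x of tea_ball in the frame of dispenser between 0.005 and 0.12 m and z of tea_ball in the frame of dispenser below 0.12 m)))).
2. the green ball has rolled into the white dish while the paddle is still held down (x of tea_ball in the frame of dish between -0.05 and 0.05 m and y of tea_ball in the frame of dish between -0.08 and 0.08 m and z of tea_ball in the frame of dish between 0 and 0.03 m and value of joint any of lever_left, lever_right above 0.3 rad), for 0.1 s.
At the end, for the whole second after the job is handed in: The green ball lies at rest in the white dish; both levers are back up (within 0.05 rad of rest), the brown ball is still behind its gate, and cup, jar and mill stand upright within 20 mm of where they were (x of tea_ball in the frame of dish between -0.05 and 0.05 m and y of tea_ball in the frame of dish between -0.08 and 0.08 m and z of tea_ball in the frame of dish between 0 and 0.03 m and linear speed of tea_ball below 0.05 m/s and x of coffee_ball in the frame of dispenser between 0.005 and 0.12 m and z of coffee_ball in the frame of dispenser below 0.12 m and value of joint each of lever_left, lever_right below 0.05 rad and angle between each of cup, jar, mill's own z axis and vertical below 0.2 rad and distance of each of cup, jar, mill from where it was at the start of the episode below 0.02 m); the robot touches nothing.
It fails at once if the lever of the brown ball's lane is pressed (past 0.15 rad) ((value of joint lever_left above 0.15 rad and y of coffee_ball in the frame of dispenser above 0.015 m) or (value of joint lever_right above 0.15 rad and y of coffee_ball in the frame of dispenser below -0.015 m)).
It fails at once if the robot touches a ball (contact force between any of the fingers, the arm and tea_ball above 0.3 N or contact force between any of the fingers, the arm and coffee_ball above 0.3 N).
It fails at once if a ball is lifted, or the brown ball leaves its place behind its gate (not (x of coffee_ball in the frame of dispenser between 0.005 and 0.12 m and z of coffee_ball in the frame of dispenser below 0.12 m) or z of tea_ball in the frame of dispenser above 0.13 m).
It fails at once if the paddle is forced or squeezed (over 60 N) (contact force between the fingers and dispenser above 60 N).
It fails at once if the cup, jar or mill is moved by over 20 mm or lifted (distance of any of cup, jar, mill from where it was at the start of the episode above 0.02 m).
It also fails if it takes over 32 s, if anything falls off the work surface, if the arm or the gripper's body presses on something with over 40 N, if the wrist force passes 120 N, or if a joint passes its speed limit or range.

## Working session

There is one attempt and no reset: what is moved stays moved. The work goes in short steps, Python scripts to look and compute and a shell command to move; the robot and the scene stay as the last step left them, time stands still between calls to the robot, and variables do not carry over. Pictures are saved under pics/ and viewed, and the job is handed in when it is done.

```bash
mkdir -p pics; python3 - <<'E'
from plant import *
import cv2,numpy as np
print(state(),tcp_to_tips if not callable(tcp_to_tips) else tcp_to_tips())
for n in("scene","top"):
    p,d=camera(n); cv2.imwrite(f"pics/{n}0.png",p); np.savez(f"{n}0.npz",p=p,d=d); print(n,get_calibration(n))
E
```

```text
{'t': 0.0, 'joints': array([ 1.05579814,  0.41188309, -0.01274175,  1.597061  ,  0.00564589,
        1.13431836, -0.0822023 ]), 'joint_velocities': array([-4.62393377e-04, -1.79239097e-03, -9.03149243e-04, -6.12093822e-04,
       -4.66010579e-04, -6.24219051e-04,  9.30967034e-06]), 'tau': array([-1.55902594e-04, -5.87946653e+01,  6.41727056e-01, -2.91070032e+01,
       -5.36508090e-02,  1.82967220e-02,  1.33973126e-04]), 'tcp_pos': array([ 0.2697957 , -0.56320724,  0.23281247]), 'orientation': array([-3.06198402e+00, -6.95767145e-01,  7.89549373e-04]), 'force': array([-0.01869489,  0.24002493,  0.07946601]), 'wrist_torque': array([0.03665833, 0.00403607, 0.03647016]), 'finger_gap': 0.08768403211715943} 0.011
scene {'fov_y': 55.985758919868495, 'cx': 316.50610937634923, 'cy': 199.3734717380759, 'position': array([1.2464081 , 0.22338713, 0.54365359]), 'orientation': array([-1.41327852, -1.83897904,  1.06716571])}
top {'fov_y': 52.44641163278621, 'cx': 317.0261173603615, 'cy': 201.6461885817717, 'position': array([0.42658882, 0.02813579, 0.85643564]), 'orientation': array([-2.02227003,  2.2059629 , -0.21938156])}
```

View pics/scene0.png

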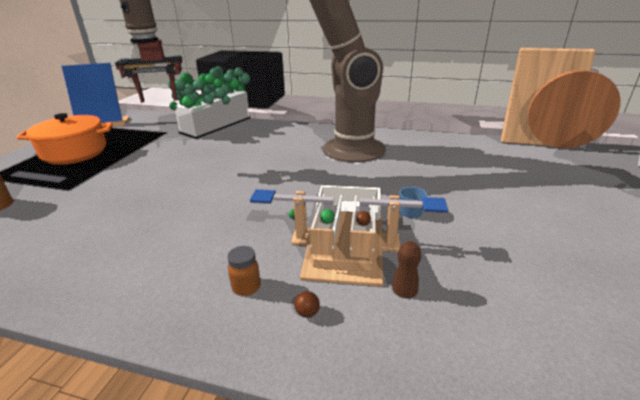

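View pics/top0.png

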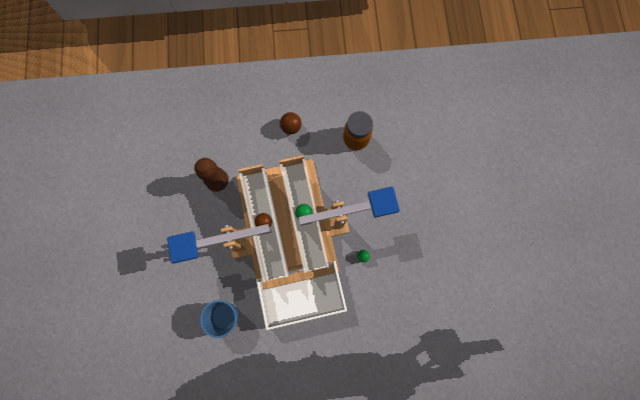

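```bash
cat > h.py <<'E'
import numpy as np,cv2
from scipy.spatial.transform import Rotation as R
from plant import *
def pts(name,d,mask):
    c=get_calibration(name); f=200/np.tan(np.radians(c['fov_y']/2))
    v,u=np.nonzero(mask&(d>0)); z=d[v,u]
    P=np.c_[(u-c['cx'])/f*z,(v-c['cy'])/f*z,z]
    return R.from_rotvec(c['orientation']).apply(P)+c['position'],u,v
E
python3 - <<'E'
from h import *
for n in("top","scene"):
    a=np.load(n+"0.npz");p,d=a['p'],a['d']
    hsv=cv2.cvtColor(p,cv2.COLOR_BGR2HSV)
    for col,lo,hi in(("blue",(100,150,50),(125,255,255)),("green",(60,150,40),(85,255,255)),("brown",(0,120,20),(10,255,140))):
        m=cv2.inRange(hsv,lo,hi)
        k,l,s,c=cv2.connectedComponentsWithStats(m)
        for i in range(1,k):
            if s[i,4]>40:
                mm=(l==i).astype(np.uint8)
                if s[i,4]>250: mm=cv2.erode(mm,np.ones((3,3)))
                P,u,v=pts(n,d,mm>0)
                if len(P) and np.median(P[:,0])>0.1: print(n,col,s[i],c[i].round(1),"mean",P.mean(0).round(3),"med",np.median(P,0).round(3),"min",P.min(0).round(3),"max",P.max(0).round(3))
E
```

```text
top blue [369 187  30  30 658] [383.3 201.7] mean [ 0.568 -0.104  0.117] med [ 0.568 -0.104  0.117] min [ 0.544 -0.127  0.113] max [ 0.592 -0.08   0.121]
top blue [168 232  30  31 718] [182.1 247.1] mean [0.516 0.271 0.118] med [0.516 0.271 0.118] min [0.492 0.246 0.115] max [0.54  0.295 0.122]
top green [296 204  16  13 147] [302.9 210.2] mean [0.569 0.047 0.094] med [0.569 0.047 0.094] min [0.559 0.032 0.084] max [0.582 0.061 0.099]
top green [358 250  12  12 106] [363.2 255.7] mean [ 0.478 -0.066  0.022] med [ 0.477 -0.066  0.022] min [ 0.467 -0.079  0.013] max [ 0.489 -0.056  0.027]
top brown [195 165  31  26 183] [210.5 180.5] mean [0.653 0.23  0.058] med [0.651 0.23  0.046] min [0.645 0.21  0.006] max [0.67  0.249 0.117]
top brown [210 168  14  10  47] [215.8 172.6] mean [0.663 0.214 0.078] med [0.661 0.214 0.086] min [0.653 0.209 0.034] max [0.682 0.22  0.105]
scene blue [251 190  23  12 212] [262.3 195.9] mean [ 0.576 -0.103  0.119] med [ 0.577 -0.103  0.119] min [ 0.55  -0.128  0.115] max [ 0.596 -0.08   0.122]
scene blue [422 197  25  15 273] [434.1 204.4] mean [0.525 0.27 
[... 430 characters left out ...]
mean [ 0.301 -0.602  0.283] med [ 0.301 -0.602  0.285] min [ 0.293 -0.607  0.25 ] max [ 0.313 -0.593  0.308]
scene brown [170  74   6  25  50] [172.7  84.8] mean [ 0.258 -0.512  0.27 ] med [ 0.258 -0.512  0.272] min [ 0.252 -0.517  0.23 ] max [ 0.264 -0.504  0.302]
scene brown [357 212  13  13  78] [363.6 217.3] mean [0.566 0.127 0.091] med [0.567 0.127 0.092] min [0.556 0.112 0.077] max [0.576 0.139 0.1  ]
scene brown [393 242  27  55 690] [406.4 269.8] mean [0.684 0.225 0.054] med [0.685 0.223 0.051] min [0.67  0.214 0.014] max [0.693 0.241 0.114]
scene brown [294 292  25  25 316] [306.  303.8] mean [0.791 0.058 0.041] med [0.793 0.059 0.041] min [0.772 0.049 0.034] max [0.8   0.071 0.047]
```

```bash
cat >> h.py <<'E'
pad=np.array([0.570,-0.104,0.118]); yo=np.array([0.137,-0.99,0]); yo/=np.linalg.norm(yo); xd=np.array([-yo[1],yo[0],0])
def rep():
    s=state(); M=R.from_rotvec(s['orientation']).as_matrix()
    tip=s['tcp_pos']+M[:,2]*.011
    print("t",s['t'],"tip",tip.round(4),"F",s['force'].round(2),"gap",s['finger_gap'].round(4))
    r=tip-pad; print("rel paddle: outward %.1f up-lane %.1f z %.1f mm"%(r@yo*1e3,r@xd*1e3,r[2]*1e3))
    return s,M,tip
E
python3 - <<'E'
from h import *
s,M,tip=rep(); print(M.round(3))
for off in (0,3): 
    tgt=pad+np.array([0,0,.04])+yo*off*1e-3
    print("shift tool mm",(M.T@(tgt-tip)*1e3).round(1))
print("tool y vs yo deg",np.degrees(np.arctan2(M[:,1]@xd,M[:,1]@yo)), "tool xz", (M.T@yo).round(3),(M.T@xd).round(3))
E
```

```text
Traceback (most recent call last):
  File "h.py", line 13, in rep
    print("t",s['t'],"tip",tip.round(4),"F",s['force'].round(2),"gap",s['finger_gap'].round(4))
                                                                      ^^^^^^^^^^^^^^^^^^^^^
AttributeError: 'float' object has no attribute 'round'
```

```bash
sed -i "s/s\['finger_gap'\].round(4)/round(s['finger_gap'],4)/" h.py
python3 - <<'E'
from h import *
s,M,tip=rep(); print(M.round(3))
for off in (0,3): 
    tgt=pad+np.array([0,0,.04])+yo*off*1e-3
    print("shift tool mm",(M.T@(tgt-tip)*1e3).round(1))
print("tool y vs yo deg",np.degrees(np.arctan2(M[:,1]@xd,M[:,1]@yo)), "tool xz", (M.T@yo).round(3),(M.T@xd).round(3))
E
```

```text
t 0.1 tip [ 0.2698 -0.5633  0.2219] F [-0.16 -0.02  0.77] gap 0.0879
rel paddle: outward 413.8 up-lane -360.3 z 103.9 mm
[[ 0.902  0.432 -0.001]
 [ 0.432 -0.902  0.001]
 [-0.    -0.001 -1.   ]]
shift tool mm [ 469.2 -284.4   64.3]
shift tool mm [ 468.3 -281.5   64.3]
tool y vs yo deg 17.722799808737555 tool xz [-0.304  0.953 -0.001] [ 0.953  0.304 -0.001]
```

```bash
python3 -m crank '[30,-18,0,2,65,-39,0,4,100,-60,0,6,135,-81,0,8,170,-102,0,10,205,-123,0,12,240,-144,0,14,275,-165,0,16,310,-186,0,18,345,-208,0,18]' -1; python3 - <<'E'
from h import *
s,M,tip=rep()
tgt=pad+np.array([0,0,.04])+yo*3e-3
print("shift tool mm",(M.T@(tgt-tip)*1e3).round(1), (M.T@yo).round(3))
E
```

```text
t: 0.93
tcp_pos: [0.4919, -0.2253, 0.2335]
orientation: [3.135, 0.204, -0.0]
force: [1.0, 0.0, -1.1]
finger_gap: 0.0248
t 0.9333 tip [ 0.4919 -0.2253  0.2225] F [ 1.04  0.01 -1.09] gap 0.0248
rel paddle: outward 109.4 up-lane -94.0 z 104.5 mm
shift tool mm [  93.3 -107.1   64.5] [0.007 1.    0.   ]
```

```bash
python3 -m crank '[20,-22,0,0,40,-46,0,0,60,-70,0,0,80,-92,20,0,93,-107,40,0,93,-107,55,0,93,-107,64,0,93,-107,64,0,93,-107,64,0]' -1; python3 - <<'E'
from h import *
s,M,tip=rep()
for n in("scene","top"):
    p,d=camera(n); cv2.imwrite(f"pics/{n}1.png",p)
E
```

```text
t: 1.68
tcp_pos: [0.5688, -0.1096, 0.1695]
orientation: [3.135, 0.206, -0.002]
force: [-0.5, 0.9, 0.6]
finger_gap: 0.0007
t 1.6833 tip [ 0.5688 -0.1096  0.1585] F [-0.5   0.92  0.55] gap 0.0007
rel paddle: outward 5.4 up-lane -2.0 z 40.5 mm
```

View pics/scene1.png

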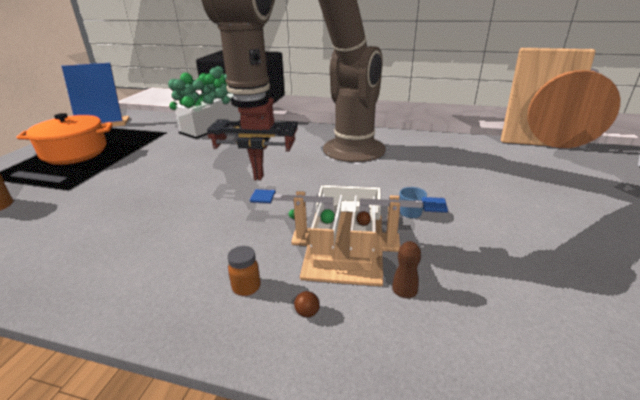

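View pics/top1.png

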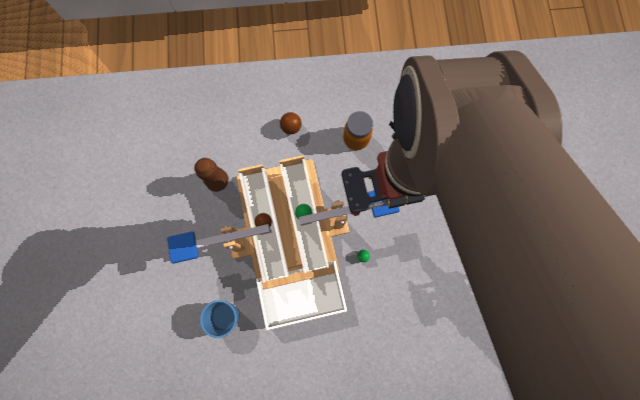

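```bash
python3 -m crank '[0,0,12,0,0,0,24,0,0,0,34,0,0,0,39,0,0,0,42,0,0,0,45,0,0,0,48,0,0,0,48,0]' -1; python3 - <<'E'
from h import *
rep()
E
```

```text
t: 2.45
tcp_pos: [0.5692, -0.1087, 0.1213]
orientation: [3.135, 0.208, -0.001]
force: [-2.0, -0.9, 1.0]
finger_gap: 0.0008
t 2.45 tip [ 0.5692 -0.1087  0.1103] F [-2.03 -0.92  0.97] gap 0.0008
rel paddle: outward 4.6 up-lane -1.4 z -7.7 mm
```

```bash
python3 -m crank '[0,-1,5,0,0,-2,10,0,0,-3,15,0,0,-4,20,0,0,-6,25,0,0,-7,29,0,0,-8,32,0,0,-8,32,0,0,-8,32,0,0,-8,32,0]' -1; python3 - <<'E'
from h import *
rep()
for n in("scene","top"):
    p,d=camera(n); cv2.imwrite(f"pics/{n}2.png",p)
E
```

```text
t: 3.28
tcp_pos: [0.5686, -0.1007, 0.0899]
orientation: [3.135, 0.208, 0.001]
force: [1.9, -2.6, 3.3]
finger_gap: 0.0004
t 3.2833 tip [ 0.5686 -0.1007  0.0789] F [ 1.91 -2.57  3.27] gap 0.0004
rel paddle: outward -3.5 up-lane -0.9 z -39.1 mm
```

View pics/scene2.png

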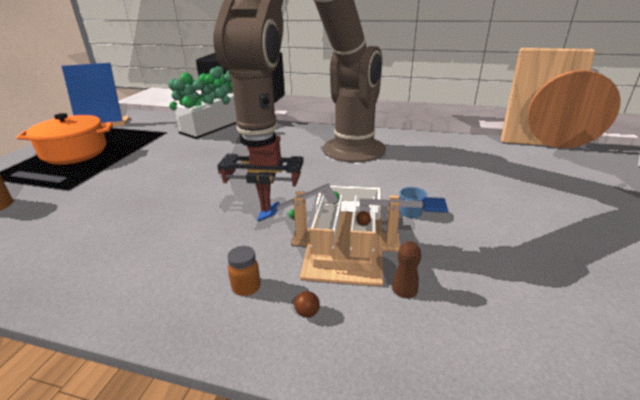

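View pics/top2.png

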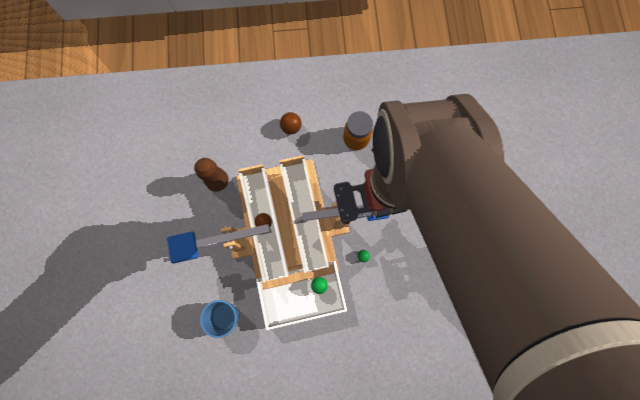

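The lever is tilted well down, with the paddle near (268,213) in the scene view. The green ball has left its lane and is over the dish at top (319,285). I'll hold the paddle down while it settles.

```bash
python3 -m crank '[0,0,0,0,0,0,0,0,0,0,0,0,0,0,0,0,0,0,0,0,0,0,0,0,0,0,0,0,0,0,0,0,0,0,0,0,0,0,0,0]' -1;python3 -m crank '[0,0,0,0,0,0,0,0,0,0,0,0,0,0,0,0,0,0,0,0,0,0,0,0,0,0,0,0,0,0,0,0,0,0,0,0,0,0,0,0]' -1; python3 - <<'E'
from h import *
rep()
p,d=camera("top"); cv2.imwrite("pics/top3.png",p)
m=cv2.inRange(cv2.cvtColor(p,cv2.COLOR_BGR2HSV),(60,150,40),(85,255,255))
k,l,s,c=cv2.connectedComponentsWithStats(m)
for i in range(1,k):
    if s[i,4]>40:
        P,_,_=pts("top",d,l==i); print(s[i],c[i],P.mean(0).round(3),P.max(0).round(3))
        r=P.mean(0)-pad; print(r@yo,r@xd)
E
```

```text
t: 4.22
tcp_pos: [0.5685, -0.1006, 0.0897]
orientation: [-3.135, -0.208, -0.001]
force: [4.9, -1.9, 3.1]
finger_gap: 0.0004
t: 5.05
tcp_pos: [0.5682, -0.1006, 0.0896]
orientation: [-3.135, -0.208, 0.0]
force: [3.8, -1.2, 3.4]
finger_gap: 0.0005
t 5.05 tip [ 0.5682 -0.1006  0.0786] F [ 3.78 -1.2   3.36] gap 0.0005
rel paddle: outward -3.6 up-lane -1.3 z -39.4 mm
[358 250  12  12 104] [363.16346154 255.66346154] [ 0.478 -0.066  0.022] [ 0.489 -0.056  0.027]
-0.04982435821261774 -0.08622909029818258
[316 296  16  17 196] [323.3877551  304.02040816] [0.39  0.023 0.035] [0.405 0.038 0.042]
-0.1506190089581565 -0.16103119203967126
```

View pics/top3.png

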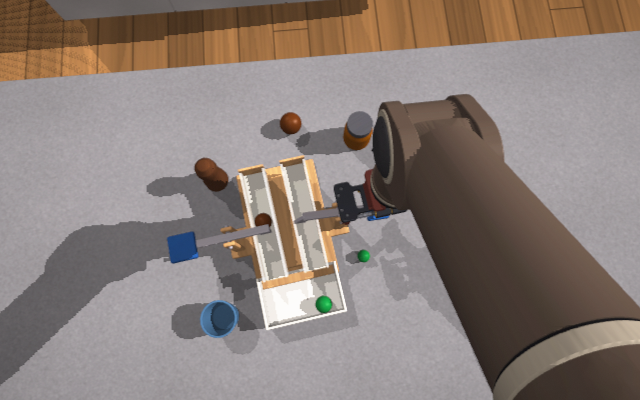

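The green ball is in the dish at (323,304), with its top at about 42 mm, so it lies on the dish floor. Now I'll release the lever.

```bash
python3 -m crank '[0,1,-5,0,0,2,-10,0,0,3,-15,0,0,4,-20,0,0,6,-25,0,0,7,-29,0,0,8,-34,0,0,8,-39,0,0,8,-45,0,0,8,-55,0]' -1;python3 -m crank '[0,0,-15,0,0,0,-35,0,0,0,-60,0,0,15,-75,0,0,45,-80,0,0,80,-80,0,0,115,-80,0,0,150,-80,0,0,150,-80,0,0,150,-80,0]' -1; python3 - <<'E'
from h import *
rep()
for n in("scene","top"):
    p,d=camera(n); cv2.imwrite(f"pics/{n}4.png",p)
    hsv=cv2.cvtColor(p,cv2.COLOR_BGR2HSV)
    for lo,hi in(((60,150,40),(85,255,255)),((100,150,50),(125,255,255))):
        k,l,s,c=cv2.connectedComponentsWithStats(cv2.inRange(hsv,lo,hi))
        for i in range(1,k):
            if s[i,4]>40:
                P,_,_=pts(n,d,l==i); 
                if P[:,0].mean()>.35: print(n,s[i],c[i].round(1),np.median(P,0).round(3))
E
```

```text
t: 5.93
tcp_pos: [0.5687, -0.1085, 0.1444]
orientation: [-3.134, -0.209, 0.003]
force: [0.4, 0.1, -0.1]
finger_gap: 0.0002
t: 6.77
tcp_pos: [0.5885, -0.2599, 0.2246]
orientation: [3.135, 0.201, -0.001]
force: [-0.3, 1.1, -0.9]
finger_gap: 0.0004
t 6.7667 tip [ 0.5885 -0.2599  0.2136] F [-0.34  1.1  -0.9 ] gap 0.0004
rel paddle: outward 157.0 up-lane -3.1 z 95.6 mm
scene [251 190  23  12 198] [262.4 195.8] [ 0.576 -0.103  0.119]
scene [422 197  25  15 263] [433.9 204.3] [0.525 0.27  0.119]
top [358 250  12  12 105] [363.2 255.7] [ 0.478 -0.066  0.022]
top [316 296  16  17 198] [323.4 304. ] [0.39  0.023 0.035]
top [369 187  30  30 650] [383.3 201.8] [ 0.567 -0.104  0.117]
top [168 232  30  31 709] [182.2 247.1] [0.516 0.27  0.118]
```

View pics/scene4.png

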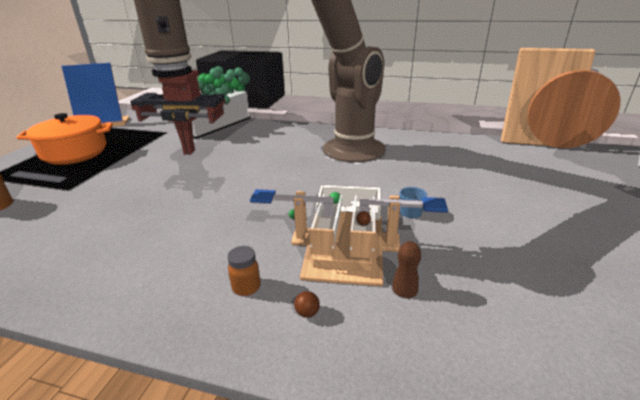

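View pics/top4.png

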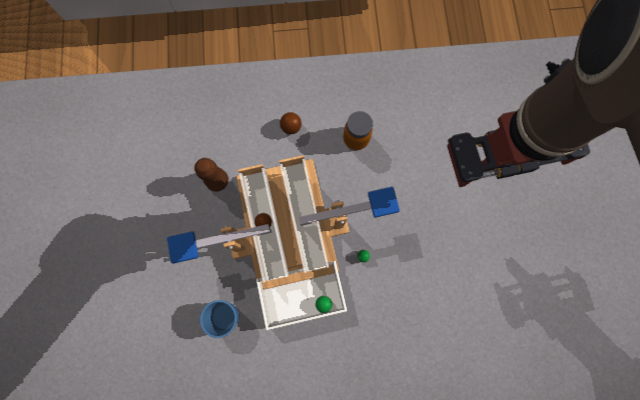

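Both paddles are back at z ≈ 118 mm. The green ball is still in the dish at (323,304) and the brown ball is behind its gate at (263,220). Cup, jar and mill look unmoved and the arm is clear, so I'm handing in.

```bash
python3 -c "
from plant import *
print(close_job())"
```

```text
the job is handed in; nothing more can be done
None
```

The green ball is in the white dish and both levers are back at rest. It lay in the right lane, so I pressed the right paddle with shut fingertips, with forces around 3–6 N. I held the paddle down until the ball lay in the dish, then let the lever up and backed the arm away. The job was handed in at about 6.9 s; no verdict was reported.

**Last checks:**
- **Green ball:** it was in the same spot in two pictures about 1.7 s apart, before and after the lever was released, with its top at about 42 mm.
- **Levers:** both paddles were back at their starting positions to within 1 mm, at a height of about 118 mm.
- **Everything else:** in the pictures the brown ball was still behind its gate and the cup, jar and mill had not moved. I judged these by eye, without measuring them.
- **Disagreement:** the two cameras put the paddles about 8–9 mm apart along x. I used a value close to the top camera's, and the press worked without trouble.

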